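Emboss a soap bar: unlock the press and hold the lever at the fourth click

ROBOT

A 6-joint arm with a two-finger parallel gripper is mounted at the origin on the work surface. World frame = base frame: x ahead of the robot, y to its left, z up, the work surface at z = 0. Lengths are in m, angles in rad, forces in N, time in s.
With the tool pointing down it reaches from about 0.2 to 0.875 m from the base axis. Payload 3.4 kg.
Tool frame: the origin (TCP) lies at the very end of the fingers, on their centre line; the grasp point (between the pads) lies 19 mm behind it; z points along the fingers, y is the line along which they close (so a half turn about z gives the same grasp; the last joint's range is limited). The gripper opens to 94 mm and grips with 3 to 60 N. Pads are 16 mm wide; open, the fingers measure 119 mm over their backs; the gripper's body (75 mm by 177 mm) begins 78 mm behind the grasp point.
Start: joints at [1.15, 0.276, 1.505, -0, 1.361, -0.121], TCP at [0.17, 0.549, 0.205] pointing down, gripper open.
Joint ranges: [-2.89, 2.89], [-0.75, 2.08], [0.22, 2.7], [-1.18, 4.32], [0.11, 2.71], [-2.7, 2.7]. Speed limits (rad/s): [2.57, 2.57, 3.14, 3.14, 3.14, 3.14].

INTERFACE

Orientations are given as [roll, pitch, yaw] about the fixed x, y, z axes, in that order (R = Rz(yaw) Ry(pitch) Rx(roll)).
In Python, from rig import ctrl gives the robot as it stands. The module is installed in compiled form; this text tells all that it offers. Calls block until the motion is done:
- ctrl.move_ptp(position, orientation): joint-space move of the TCP to a pose.
- ctrl.move_linear(position, v=0.15, attitude=None, guard=None): straight line of the TCP; attitude=None keeps the orientation; v is the mean speed in m/s. With guard (N) it stops when the force on the tool has changed by that much, and returns True; else False.
- ctrl.set_joints(angles): joint-space move.
- ctrl.set_gripper(opening): finger opening in m; the grip force is fixed at half the most; returns when the fingers have stopped.
- ctrl.hold(seconds).
- ctrl.ik(position, orientation): joint angles nearest the present ones, or None.
- ctrl.get_state(): the state.
- ctrl.capture(name): name is "side" or "top" or "wrist"; returns (picture, depth): 480x640x3 uint8, blue, green, red; 480x640 float32, m along the optical axis (not along the pixel's ray), 0 where there is no reading.
- ctrl.camera_model(name): a dict with "mtx" (3x3 intrinsics, pixels), "R" (3x3) and "t" (3): a world point X has camera coordinates R X + t. Camera axes: x right, y down, z forward; pixel columns grow to the right and rows downward; lengths in m; the calibration is good to about 2 mm. A picture is of the moment at which its call begins: read the wrist's pose just before it. camera_model takes no time and is no camera call; for the wrist camera it gives the pose at the moment of the call.
A pose or a line that the arm cannot do raises ctrl.IKError and nothing moves.
- ctrl.hand_in(): hands the job in; it is judged then, once.
The state is a dict: "time": time; "qpos": joint angles; "dq": joint speeds; "joint_efforts": joint torques, N m; "tool_pos": TCP position; "tcp_rot": TCP orientation; "ft_force": force on the tool from outside, world axes, zero at the start; "ft_torque": the same for the moment, N m; "width": finger opening in m; "grip_force": force on a finger pad.
Only numpy, scipy, OpenCV 4.12 (cv2) and the standard library are available. Lean on these libraries where they do the work, as an engineer would, in place of code of your own. Each camera call takes 0.05 s, during which the arm holds its last target. There are 200 camera calls.

TASK

Pull the locking cap of the little soap press up until it clicks and stays up, which frees the lever. Then swing the lever anticlockwise (seen from above) by its upright handle exactly four clicks from its stop, never going on to a fifth, and finish while still holding the handle at the fourth click so that the stamp stays pressed into the soap (the lever springs back if it is let go). Leave the mould tray, the bottle and the spare soap bar where they are.

Things in the scene. Friction and masses are not known exactly. Their poses are not given: they have to be found in the camera images.
- press: the bench soap press, fixed: grey base plate 160 x 200 x 18 mm (x, y, z), two columns, a cross-bridge with its top 133 mm above the table, and under it a soap bar below a brass stamp (each click lowers it 2 mm). Origin: centre of the base's underside, on the lever's vertical axis; z up. At joint value 0 the lever arm points at -108 degrees about z from the press's +x. Place and yaw vary.
- lever_axis (a point): point on the lever's vertical axis at the lever arm's top, 152 mm above the table; axes as the press. Lever arm and tail are 152 mm high, the sector's teeth 156, the hub 159, and a sprung-ball housing (83 mm from the axis towards the press's +x) 157 mm; only the handle and the cap are higher.
- lever (a joint): angle of the ratchet lever, rad: 0 at its rest stop, growing anticlockwise seen from above, to 1.04. A ball clicks into a notch every 0.16 rad (fourth click 0.64, fifth 0.80), crossing a tooth halfway between. Push at the handle: 7 to 8 N leaving a notch, falling to 3 N before the next. Clicks do not lock: let go, it springs back to 0. With the cap down it jams at 0.02 to 0.06.
- handle: the black upright round handle at the end of the lever, 18 mm in diameter and 55 mm tall, 125 mm from the lever axis. Origin: centre of its foot on the lever arm, 152 mm above the table; its top is 207 mm above the table. It is rigid with the lever; its z is up.
- cap (a joint): height of the locking cap above its locked seat, m: 0 locked (it blocks the lever's short tail), growing upward to its stop at 0.016. It is pulled straight up against a snap of about 7 N that gives way at 0.007; past it the cap stays up by itself at 0.012 to 0.016. It cannot come off.
- cap_top (a point): centre of the top of the locking cap, a ribbed black upright cylinder 28 mm in diameter and 34 mm tall on top of the bridge; 180 mm above the table when locked. It stands 82 mm from the lever axis, across from the handle.
- mould: bystander: pink six-hole mould tray, 130 x 190 x 30 mm, lying loose on the table; origin at the centre of its underside
- bottle: bystander: amber bottle with a black cap, 60 mm in diameter, 150 mm tall, standing loose; origin at the centre of its underside
- soap_bar: bystander: loose soap bar 64 x 84 x 26 mm lying on the table; origin at the centre of its underside

How it is judged:
By the outcome, as a careful person would: the job done as asked, in the order asked, and still so for the second after the job is handed in, while the arm keeps its last pose, push and grip.
It also fails if it takes over 45 s, if anything falls off the work surface, if the arm or the gripper's body presses on something with over 40 N, if the wrist force passes 120 N, or if a joint passes its speed limit or range.

## Working session

There is one attempt and no reset: what is moved stays moved. The work goes in short steps, each a Python script; the robot and the scene stay as the last script left them, time stands still between calls to the robot, and variables do not carry over. Pictures are saved under pics/ and viewed, at most 10 in all, crops included, and the job is handed in when it is done.

```bash
mkdir -p pics; python3 - <<'E'
from rig import ctrl
import cv2,numpy as np
for n in("top","side"):
    p,d=ctrl.capture(n); cv2.imwrite(f"pics/{n}0.png",p); np.save(f"pics/{n}0.npy",d)
    m=ctrl.camera_model(n); print(n,m["mtx"].tolist(),np.round(-m["R"].T@m["t"],3),np.round(m["R"],2).tolist(),(d>0).mean())
s=ctrl.get_state();print(s["time"],s["tcp_rot"],s["tool_pos"])
E
```

```text
top [[437.91230169174486, 0.0, 327.714455525681], [0.0, 437.91230169174486, 239.79339554353282], [0.0, 0.0, 1.0]] [0.423 0.01  1.202] [[0.02, -1.0, 0.03], [-1.0, -0.02, -0.06], [0.06, -0.03, -1.0]] 0.9959830729166667
side [[499.779723199569, 0.0, 323.03821519847816], [0.0, 499.779723199569, 244.90378463016916], [0.0, 0.0, 1.0]] [ 0.192 -0.042  1.094] [[0.17, -0.99, 0.0], [-0.94, -0.16, -0.29], [0.29, 0.05, -0.96]] 0.9958626302083333
0.1 [-3.13996334e+00 -2.02369640e-04  2.84183653e+00] [0.16959683 0.54889516 0.20470475]
```

View pics/top0.png

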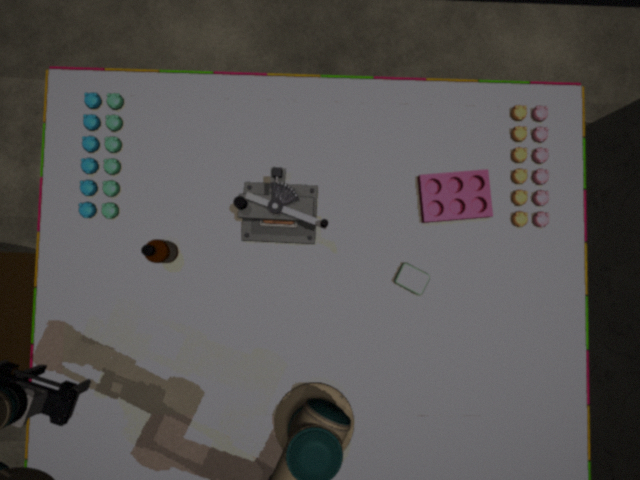

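View pics/side0.png

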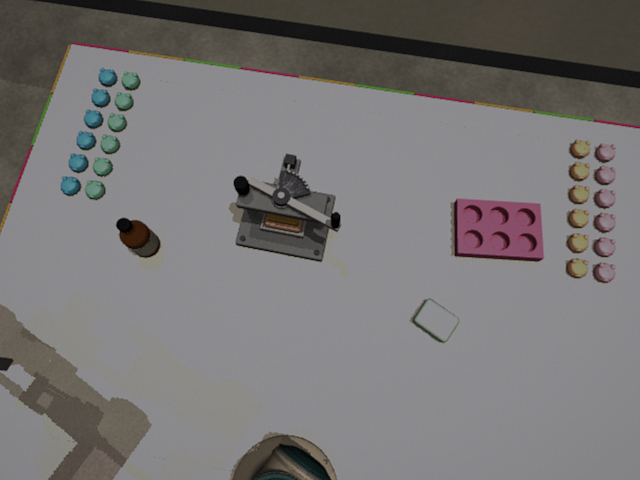

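The top view shows the cap at about (240,203), the hub at (275,207), the handle at (323,223) and the ball housing at (277,173). In the side view the cap is at (241,186), the hub at (282,196) and the handle at (336,220). The press's +x points roughly along world +x. The bottle, soap bar and mould are well away from it.

```bash
cat > h.py <<'E'
import numpy as np,cv2
def ray(m,u,v):
    K,R,t=[np.asarray(m[k],float) for k in("mtx","R","t")]
    d=R.T@np.linalg.solve(K,[u,v,1.]); return -R.T@t.ravel(),d
def onplane(m,u,v,z):
    c,d=ray(m,u,v); return c+d*(z-c[2])/d[2]
def tri(a,b):
    A=np.zeros((3,3));y=np.zeros(3)
    for c,d in(a,b):
        d=d/np.linalg.norm(d);P=np.eye(3)-np.outer(d,d);A+=P;y+=P@c
    x=np.linalg.solve(A,y)
    return x,[round(float(np.linalg.norm(np.cross(x-c,d/np.linalg.norm(d)))),4) for c,d in(a,b)]
def cloud(m,d):
    K,R,t=[np.asarray(m[k],float) for k in("mtx","R","t")]
    v,u=np.mgrid[:d.shape[0],:d.shape[1]]
    P=np.stack([(u-K[0,2])/K[0,0]*d,(v-K[1,2])/K[1,1]*d,d],-1)
    return (P-t.ravel())@R
E
python3 - <<'E'
from rig import ctrl
from h import *
for n in("top","side"):
    m=ctrl.camera_model(n);d=np.load(f"pics/{n}0.npy");W=cloud(m,d)
    roi=np.zeros(d.shape,bool);roi[145:270,215:350]=1
    for lo,hi in((.168,.23),(.144,.157),):
        k=(roi&(W[...,2]>lo)&(W[...,2]<hi)).astype(np.uint8)
        c,l,s,ce=cv2.connectedComponentsWithStats(k)
        for i in range(1,c):
            if s[i,4]>12: print(n,lo,s[i],ce[i].round(1),np.median(W[l==i],0).round(4),W[l==i][:,2].max().round(3))
    k=roi&(W[...,2]>.012)&(W[...,2]<.024)
    r=cv2.minAreaRect(W[k][:,:2].astype(np.float32)*1000);print(n,"base",k.sum(),r)
E
```

```text
top 0.168 [233 196  13  12 125] [239.1 201.4] [0.5667 0.1846 0.1799] 0.185
top 0.168 [320 219   8   9  54] [323.7 222.5] [ 0.5187 -0.0139  0.2056] 0.211
top 0.144 [245 167  76  60 995] [282.3 200.5] [0.5761 0.0887 0.1511] 0.157
top base 1995 ((561.9805297851562, 104.10016632080078), (200.11773681640625, 160.1929168701172), 88.38156127929688)
side 0.168 [234 176  15  15 181] [241.  182.8] [0.5648 0.1843 0.1795] 0.184
side 0.168 [331 212  10  14 113] [335.8 218.6] [ 0.5148 -0.0139  0.2016] 0.21
side 0.144 [ 249  155   93   76 1436] [292.2 193.1] [0.5735 0.088  0.1509] 0.157
side 0.144 [237 188  13   7  30] [244.  192.1] [0.5545 0.18   0.1528] 0.157
side base 2506 ((561.7598266601562, 104.20472717285156), (200.0633087158203, 161.2003631591797), 88.21648406982422)
```

Both views agree: the cap top is at about (0.566, 0.184, 0.180), the handle at (0.518, -0.014, 0.206), and the base centre at (0.562, 0.104) with yaw about -1.7°. The text's values predict the handle at (0.520, -0.0135), which matches. Next I'll hover and refine the positions with the wrist camera.

```bash
python3 - <<'E'
from rig import ctrl
from h import *
pi=np.pi
s=ctrl.get_state()
ctrl.move_linear([.17,.549,.33]) if False else None
ctrl.move_ptp([.50,.10,.40],[pi,0,pi/2])
print(ctrl.get_state()["time"])
m=ctrl.camera_model("wrist");p,d=ctrl.capture("wrist");cv2.imwrite("pics/w1.png",p)
W=cloud(m,d);print("cam",(-np.array(m["R"]).T@np.ravel(m["t"])).round(3),(d>0).mean())
for nm,lo,hi,c0 in(("cap",.174,.19,(.566,.184)),("handle",.2,.215,(.518,-.014))):
    k=(W[...,2]>lo)&(W[...,2]<hi)&(np.hypot(W[...,0]-c0[0],W[...,1]-c0[1])<.03)
    if k.sum()<9: print(nm,"unseen");continue
    (u,v),r=cv2.minEnclosingCircle(np.argwhere(k)[:,::-1].astype(np.float32))
    f=m["mtx"][0][0];print(nm,k.sum(),(u,v),"diam",2*r/f*np.median(d[k]),np.median(W[k],0).round(4),onplane(m,u,v,np.median(W[k][:,2])).round(4))
E
```

```text
2.2167
cam [0.501 0.171 0.579] 0.9959537760416667
cap 650 (386.5, 122.0) diam 0.029801232676407965 [0.5674 0.186  0.1803] [0.5673 0.186  0.1803]
handle 203 (338.8636474609375, 311.93182373046875) diam 0.01747807897004037 [ 0.5206 -0.0106  0.2066] [ 0.5204 -0.0106  0.2066]
```

View pics/w1.png

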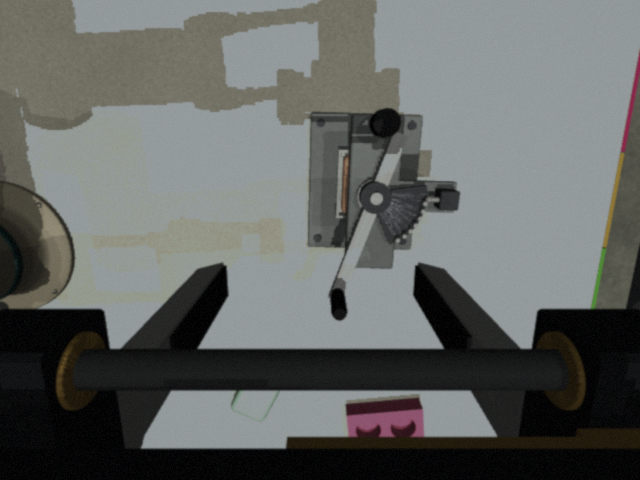

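The wrist view shows the cap at (386,122) and the handle top at (339,312). Heights and diameters fit the given sizes, and all views agree within 3 mm. Next I'll pull the cap.

```bash
python3 - <<'E'
from rig import ctrl
from h import *
pi=np.pi
C=[.566,.185]; yaw=pi/2-.03
ctrl.move_ptp(C+[.235],[pi,0,yaw])
print("hit",ctrl.move_linear(C+[.157],v=.08,guard=8))
ctrl.set_gripper(0.0)
s=ctrl.get_state();z0=s["tool_pos"][2];print(s["width"],s["grip_force"],s["ft_force"].round(1) if hasattr(s["ft_force"],"round") else s["ft_force"],s["tool_pos"])
for dz in(.005,.009,.0145):
    ctrl.move_linear(C+[.157+dz],v=.03)
    s=ctrl.get_state();print(dz,np.round(s["ft_force"],1),np.round(s["tool_pos"],4),s["width"])
print(s["time"])
E
```

```text
hit False
0.027277279460711575 30.0003781914711 [1.8 0.5 0.4] [0.56673793 0.1849556  0.15711922]
0.005 [2.4 0.1 0.2] [0.5665 0.185  0.1627] 0.027555335865570452
0.009 [ 0.3 -1.4  7.9] [0.5666 0.185  0.1682] 0.02769076385317674
0.0145 [ 3.6 -0.3 -0.8] [0.5666 0.185  0.172 ] 0.027367566031769236
6.1667
```

```bash
python3 - <<'E'
from rig import ctrl
from h import *
pi=np.pi
C=[.566,.185]
ctrl.set_gripper(0.06)
ctrl.move_linear(C+[.26],v=.15)
ctrl.move_ptp([.519,-.013,.30],[pi,0,np.radians(70.3)])
for n in("top","side","wrist"):
    m=ctrl.camera_model(n);p,d=ctrl.capture(n);W=cloud(m,d)
    if n=="wrist": cv2.imwrite("pics/w2.png",p)
    for nm,lo,hi,c0 in(("cap",.170,.205,(.566,.185)),("handle",.18,.215,(.519,-.013))):
        k=(W[...,2]>lo)&(W[...,2]<hi)&(np.hypot(W[...,0]-c0[0],W[...,1]-c0[1])<.022)
        print(n,nm,k.sum(),np.median(W[k],0).round(4) if k.sum() else "")
print(ctrl.get_state()["time"])
E
```

```text
top cap 144 [0.5652 0.1832 0.193 ]
top handle 0 
side cap 0 
side handle 0 
wrist cap 0 
wrist handle 524 [ 0.5218 -0.0101  0.2062]
8.5833
```

View pics/w2.png

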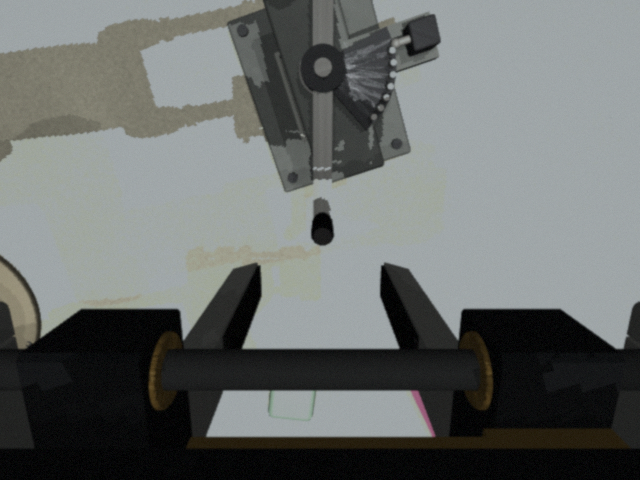

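The cap is up at z = 0.193, 13 mm higher than before, and it stays there with nothing holding it. The wrist view shows the handle at (322,230), centred between the fingers. Next I'll grasp it and swing the first click.

```bash
cat > swing.py <<'E'
from rig import ctrl
from h import *
pi=np.pi; A=np.array([.562,.1045]); a0=np.radians(-109.7); Rr=.125
def P(q): return [*(A+Rr*np.array([np.cos(a0+q),np.sin(a0+q)])),.168],[pi,0,a0+q+pi]
def ang():
    s=ctrl.get_state();v=np.array(s["tool_pos"][:2])-A
    return s,np.arctan2(v[1],v[0])-a0,np.hypot(*v)
def swing(qs,v=.04):
    for q in qs:
        p,o=P(q);ctrl.move_linear(p,v=v,attitude=o)
        s,a,r=ang();f=np.array(s["ft_force"])
        t=a0+q;print(round(q,3),"a",round(a,3),"r",round(r,4),"Ft",round(-f[0]*np.sin(t)+f[1]*np.cos(t),1),"Fr",round(f[0]*np.cos(t)+f[1]*np.sin(t),1),"w",round(s["width"],4),round(s["time"],1))
E
python3 - <<'E'
from swing import *
p,o=P(0);print(p)
print("hit",ctrl.move_linear(p,v=.1,attitude=o,guard=8))
ctrl.set_gripper(0.)
s,a,r=ang();print(np.round(s["tool_pos"],4),s["width"],s["grip_force"],np.round(s["ft_force"],1))
swing([.04,.08,.12,.16])
E
```

```text
[np.float64(0.5198630926971148), np.float64(-0.013183818101504735), 0.168]
hit False
[ 0.5199 -0.0132  0.168 ] 0.017335921356107467 29.999966025352478 [ 0.7 -0.2  0.7]
0.04 a 0.029 r 0.125 Ft -3.7 Fr 0.1 w 0.0177 11.1
0.08 a 0.08 r 0.125 Ft -2.0 Fr 0.2 w 0.0175 11.3
0.12 a 0.125 r 0.125 Ft -0.5 Fr 0.6 w 0.0177 11.6
0.16 a 0.155 r 0.125 Ft -4.2 Fr -0.7 w 0.0173 11.9
```

```bash
python3 - <<'E'
from swing import *
swing(np.arange(.20,.645,.04))
ctrl.hold(.5);s,a,r=ang();print("settled",round(a,3),r,np.round(s["ft_force"],1),s["width"],s["time"])
for n in("top","side","wrist"):
    m=ctrl.camera_model(n);p,d=ctrl.capture(n);W=cloud(m,d)
    cv2.imwrite(f"pics/{n}3.png",p[120:300,180:380] if n!="wrist" else p)
    k=(W[...,2]>.170)&(W[...,2]<.205)&(np.hypot(W[...,0]-.566,W[...,1]-.185)<.022)
    print(n,"cap",k.sum(),np.median(W[k],0).round(4) if k.sum() else "")
    h=(W[...,2]>.146)&(W[...,2]<.155)&(abs(np.hypot(W[...,0]-.562,W[...,1]-.1045)-.06)<.04)
    if n=="wrist":
        g=h&(np.std(p,axis=2)<12)&(p.mean(2)>110); 
        v=W[g][:,:2]-A; t=np.arctan2(v[:,1],v[:,0])-a0; t=t[(t>-.2)&(t<1.2)]; print("arm angle",len(t),np.median(t) if len(t) else "")
E
```

```text
0.2 a 0.189 r 0.125 Ft -5.5 Fr -0.1 w 0.0174 12.2
0.24 a 0.241 r 0.125 Ft -2.3 Fr 0.3 w 0.0174 12.4
0.28 a 0.286 r 0.125 Ft -1.5 Fr 0.3 w 0.0175 12.7
0.32 a 0.315 r 0.125 Ft -4.7 Fr -0.2 w 0.0173 13.0
0.36 a 0.349 r 0.125 Ft -5.7 Fr -0.7 w 0.0176 13.3
0.4 a 0.401 r 0.125 Ft -2.8 Fr -0.7 w 0.0175 13.5
0.44 a 0.446 r 0.125 Ft -1.3 Fr -0.7 w 0.0174 13.8
0.48 a 0.475 r 0.125 Ft -4.2 Fr -0.4 w 0.0176 14.1
0.52 a 0.512 r 0.1251 Ft -4.8 Fr 0.4 w 0.0176 14.4
0.56 a 0.561 r 0.125 Ft -3.1 Fr 0.1 w 0.0174 14.6
0.6 a 0.605 r 0.125 Ft -1.1 Fr -1.3 w 0.0175 14.9
0.64 a 0.635 r 0.1251 Ft -4.6 Fr -1.0 w 0.0173 15.2
settled 0.637 0.12505554338643018 [-4.9 -0.5  4.3] 0.017728287808693607 15.6833
top cap 145 [0.565  0.1839 0.1932]
side cap 177 [0.5644 0.1856 0.1931]
wrist cap 0 
arm angle 3867 0.657080039851544
```

View pics/wrist3.png

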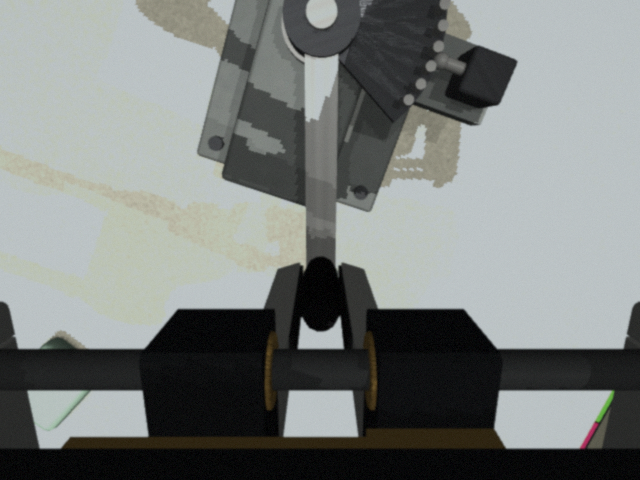

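The wrist view shows the handle at (321,290) gripped between the pads, the arm at about 0.64 rad, and the ball at (450,65) seated between two teeth. The push dipped once per click, four times in all. The cap is still up at z = 0.193.

```bash
python3 -c "
from rig import ctrl
print(ctrl.hand_in())"
```

```text
the job is handed in; nothing more can be done
None
```

I pulled the cap up until it clicked and it stayed up, then swung the lever to the fourth click (about 0.64 rad, no fifth) and handed in at about 16 s still gripping the handle; the tray, bottle and spare soap bar were not touched.

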